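# Load a glass bottle into the labelling jig

## Task

Pick up the brown bottle lying in the blue tray and lay it in the V-groove of the labelling jig, with its base towards the end stop. Then push it along the groove, under the sprung hold-down, until you feel its base bear on the rubber tip of the stop screw, and leave it lying there against the tip. It is glass, so come up against the stop gently, and leave the other things on the desk alone.

Things in the scene. Friction and masses are not known exactly. Their poses are not given: they have to be found in the camera images.
- bottle: The brown glass bottle to be loaded, lying on its side between two ribs of the blue tray; 94 mm long overall, round body 39 mm in diameter and about 60 mm long, then the shoulder and a black cap 25 mm in diameter and 19 mm long, 90 to 170 g. Origin on its axis at mid length; its y axis runs along the bottle from base to cap. It may roll about that axis.
- bottle_base (a point): Centre of the flat base of the bottle (on its axis).
- bottle_cap (a point): Centre of the flat end of the bottle's black cap (on its axis, 94 mm from the base).
- jig: Labelling jig with a blue base and a white V-groove, fixed. Origin on the desk under the groove's middle. The level groove runs along its y axis (x = 0) from y = -110 to +110 mm: a 90 degree V, 32 mm wide on top, edges 61 mm and bottom 45 mm above the desk; its bed is 35 mm wide, the base plate beside it 12 mm high. The axis of a bottle lying in it is 72.6 mm above the desk. The stop is at its -y end, the +y end is open.
- holddown_shoe (a point): Underside of the blue sprung hold-down shoe (16 mm radius, 14 mm wide) over the groove, at y = -62 mm in the jig. It hangs 2 mm lower than a bottle's top, so the bottle must lift it: friction 3 to 8 N under it, 0.5 to 2 N before. Its arm, 18 mm wide, 124 to 150 mm above the desk, comes from a post 47 mm off on the -x side.
- label_reel (a point): Centre of the label reel, on the jig's +x side (84 mm in diameter, 142 mm high). Reel and peeling blade (75 mm high) fill x = 30 to 165, y = -100 to -10 mm of the jig.
- stop: End stop: aluminium bracket, 46 mm wide, across the groove near its -y end; place varies. Origin on its face, at the bottle axis; y points to the bottle. On this axis a rigid stop screw with a red rubber tip (14 mm across) stands out 4 to 16 mm, by an amount set by hand and not reported: see or feel it. The base should press on the tip lightly (2 N or more for a moment); over 20 N is too much.
- tray: Blue shallow tray, 170 x 150 mm, walls 15 mm high, floor 3 mm; fixed. Origin under its centre, on the desk. Two ribs 9 mm high along its y axis hold the bottle with its axis 26 mm above the desk.
- spare: Another brown bottle of the same kind, standing on the desk, 94 mm high; origin at half height. Not to be disturbed.
- carton: White and green carton, 70 x 120 x 50 mm, on the desk; origin at the centre of its underside. Not to be disturbed.
- label_roll: Spare roll of labels, 80 mm in diameter, 50 mm high, flat on the desk; origin at the centre of its underside. Not to be disturbed.

How it is judged:
On the way, in this order (a step that is already met when the one before it is completed fails the run):
1. The bottle lies in the V-groove with its base towards the stop, well short of it (the base at least 30 mm from the bracket) (x of bottle_base in the frame of jig between -0.004 and 0.004 m and x of bottle_cap in the frame of jig between -0.005 and 0.005 m and height (world z) of bottle_base between 0.0686 and 0.0766 m and height (world z) of bottle_cap between 0.0676 and 0.0776 m and y of bottle_base in the frame of stop above 0.03 m and y of bottle_cap in the frame of jig below 0.15 m), for 0.2 s.
2. The bottle, lying in the groove under the hold-down, bears on the tip of the stop screw with its base (2 N or more, for 0.15 s) (contact force between bottle and stop above 2 N and x of bottle_base in the frame of jig between -0.003 and 0.003 m and x of bottle_cap in the frame of jig between -0.004 and 0.004 m and height (world z) of bottle_base between 0.0696 and 0.0756 m and height (world z) of bottle_cap between 0.0686 and 0.0766 m), for 0.15 s.
At the end, for the whole second after the job is handed in: The bottle lies in the groove (base centre within 3 mm, cap centre within 4 mm of its axis line), its base still touching the screw's tip (2 to 18 mm from the bracket), at rest, released; the standing bottle, carton and label roll are within 15 mm of where they were (y of bottle_base in the frame of stop between 0.002 and 0.018 m and contact force between bottle and stop above 0.05 N and x of bottle_base in the frame of jig between -0.003 and 0.003 m and x of bottle_cap in the frame of jig between -0.004 and 0.004 m and height (world z) of bottle_base between 0.0696 and 0.0756 m and height (world z) of bottle_cap between 0.0686 and 0.0766 m and linear speed of bottle below 0.01 m/s and contact force between the fingers and bottle below 0.1 N and distance of each of spare, carton, label_roll from where it was at the start of the episode below 0.015 m).
It fails at once if The bottle is pressed on the stop with more than 20 N (contact force between bottle and stop above 20 N).
It fails at once if The standing bottle, the carton or the label roll is moved by more than 15 mm (distance of any of spare, carton, label_roll from where it was at the start of the episode above 0.015 m).
It also fails if it takes over 67 s, if anything falls off the work surface, if the arm or the gripper's body presses on something with over 40 N, if the wrist force passes 120 N, or if a joint passes its speed limit or range.

## Robot

A 6-joint arm with a two-finger parallel gripper is mounted at the origin on the work surface. World frame = base frame: x ahead of the robot, y to its left, z up, the work surface at z = 0. Lengths are in m, angles in rad, forces in N, time in s.
With the tool pointing down it reaches from about 0.15 to 0.775 m from the base axis. Payload 6.1 kg.
Tool frame: the origin (TCP) lies between the finger pads; the fingertips stand ahead of it and the grasp point (between the pads) lies 6 mm ahead of it (env.tip_extent is the z of the fingertips in the tool frame, in m); z points along the fingers, y is the line along which they close (so a half turn about z gives the same grasp; the last joint's range is limited). The gripper opens to 85 mm and grips with 20 to 120 N. Pads are 22 mm wide; open, the fingers measure 114 mm over their backs; the gripper's body (76 mm by 85 mm) begins 54 mm behind the grasp point. The pads swing forward as they close: fully open they stand 13 mm farther back than shut.
Start: joints at [-1.345, 0.126, -0.04, 1.405, 0, 1.571], TCP at [0.118, -0.512, 0.236] pointing down, gripper open.
Joint ranges: [-2.72, 2.72], [-0.95, 1.95], [-1.27, 1.35], [-1.78, 2.02], [-1.46, 1.47], [-3.14, 3.14]. Speed limits (rad/s): [2.39, 2.39, 3.01, 3.14, 3.14, 3.14].

## Interface

Orientations are given as a rotation vector (axis times angle).
In Python, from rig import env gives the robot as it stands.
- The arm moves only by the shell command python3 -m handwheel 'ROWS'. ROWS is JSON, a list that holds one entry, the list of rows, each a list of 5 numbers: the opening, from -1 (shut) to 1 (fully open), then the shift along the tool's x, y, z in cm, then the turn about the tool's z in degrees. In form: [[[grip, dx, dy, dz, yaw], ...]]. A call has 1 to 20 rows; each row shifts and turns the commanded pose from where the row before left it, along the tool's axes as they then stand; what a row does not reach is not made up. A row lasts 1/12 s, in which the tool goes at most 41.7 mm and 7.16 degrees, less where a joint would pass 70% of its speed; a pose out of reach is approached as far as the arm can. A call with a gripper value outside its range is refused whole. The fingers move at their own pace and stop on an object; the grip force is fixed at half the most. Time passes only in rows, so rows that do not move let the fingers close. It gives the time, the measured TCP pose, the force, the opening and the grip force at its end, in the units of the state.
- env.observe(): the state, without advancing time (a new reading comes with each control period).
- env.grab_frame(name): name is "side" or "top"; returns a dict with "frame" (384x512x3 uint8, red, green, blue), "K" (3x3 intrinsics, pixels), "dist_coeffs" ([k1, k2, p1, p2, k3] as OpenCV has them; the pictures are not rectified), "world_from_camera" (4x4, takes a point from camera to world coordinates). Camera axes: x right, y up, looking along -z (the intrinsics and any distortion apply to the point x, -y, -z); pixel columns grow to the right and rows downward; lengths in m; the calibration is good to about 2 mm. A picture is of the moment at which its call begins. There is no depth.
- env.hand_in(): hands the job in; it is judged then, once.
Trained networks look in the newest picture that a camera, given by its name, has taken for a name from the list of things; names that differ only in an ending like _2 or _b are one class to them, and where a whole thing is asked for, a point or a joint stands for the part that bears it (a point fixed in the world has none). Each returns a list of dicts, best first, with "p" (0 to 1); they miss things now and then, are a little off and sometimes report something else, mostly with a low value. They report only what shows in the picture. A call takes as long as a camera call.
- env.trace(camera, target): "region" (384x512 bool, what is visible of it).
- env.landmark_of(camera, target): "position" ([x, y, z] in m, in the coordinates of the camera as it stood for that picture, good to about 4 mm: a listed point, or the origin of a listed thing).
The state is a dict: "time_s": time; "qpos": joint angles; "dq": joint speeds; "tau": joint torques, N m; "tool_pos": TCP position; "ee_rot": TCP orientation; "force": force on the tool from outside, world axes, zero at the start; "torque": the same for the moment, N m; "opening": finger opening in m; "grasp_force": force on a finger pad.
Only numpy, scipy, OpenCV 4.12 (cv2) and the standard library are available. Lean on these libraries where they do the work, as an engineer would, in place of code of your own. Each camera call takes 0.05 s, during which the arm holds its last target. There are 200 camera calls.

## Working session

There is one attempt and no reset: what is moved stays moved. The work goes in short steps, Python scripts to look and compute and a shell command to move; the robot and the scene stay as the last step left them, time stands still between calls to the robot, and variables do not carry over. Pictures are saved under pics/ and viewed, at most 11 in all, crops included, and the job is handed in when it is done.

```bash
mkdir -p pics; cat > h.py <<'E'
import numpy as np, cv2
from rig import env
def snap(cam,name=None):
    f=env.grab_frame(cam)
    if name: cv2.imwrite(f'pics/{name}.png',f['frame'][:,:,::-1])
    return f
def lm(f,cam,t):
    T=np.array(f['world_from_camera']); r=env.landmark_of(cam,t)
    return [(round(d['p'],2),(T[:3,:3]@np.array(d['position'])+T[:3,3]).round(4).tolist()) for d in r[:2]]
def ray(f,u,v,z):
    "pixel -> world point at height z"
    T=np.array(f['world_from_camera']); p=cv2.undistortPoints(np.array([[[u,v]]],float),np.array(f['K']),np.array(f['dist_coeffs']))[0,0]
    d=T[:3,:3]@np.array([p[0],-p[1],-1]); o=T[:3,3]; return o+d*(z-o[2])/d[2]
def proj(f,P):
    T=np.array(f['world_from_camera']); c=(np.atleast_2d(P)-T[:3,3])@T[:3,:3]; c=c*[1,-1,-1]
    return cv2.projectPoints(c,np.zeros(3),np.zeros(3),np.array(f['K']),np.array(f['dist_coeffs']))[0][:,0]
E
python3 - <<'E'
from h import *
s=env.observe();print({k:np.round(v,3).tolist() for k,v in s.items()},env.tip_extent)
for c in('side','top'):
    f=snap(c,c+'0');print(c,np.array(f['world_from_camera']).round(3).tolist())
    for t in 'bottle bottle_base bottle_cap jig holddown_shoe label_reel stop tray spare carton label_roll'.split():print(t,lm(f,c,t))
E
```

```text
{'time_s': 0.0, 'qpos': [-1.345, 0.126, -0.041, 1.405, 0.0, 1.571], 'dq': [-0.0, -0.0, -0.0, 0.001, -0.0, -0.001], 'tau': [0.001, -43.591, 35.292, 0.017, 0.0, 0.0], 'tool_pos': [0.117, -0.511, 0.235], 'ee_rot': [-3.12, -0.354, 0.0], 'force': [-0.029, 0.49, 0.268], 'torque': [-0.031, -0.005, -0.022], 'grasp_force': 0.0, 'opening': 0.085} 0.025
side [[-0.972, 0.139, -0.192, 0.336], [-0.236, -0.539, 0.809, 0.999], [0.009, 0.831, 0.556, 0.804], [0.0, 0.0, 0.0, 1.0]]
bottle [(0.94, [0.5473, 0.2895, 0.0253]), (0.72, [0.5682, 0.3382, 0.029])]
bottle_base [(0.81, [0.5282, 0.2479, 0.0275]), (0.25, [0.6159, -0.186, 0.0995])]
bottle_cap [(0.97, [0.5685, 0.3393, 0.0265])]
jig [(0.9, [0.5141, -0.099, 0.0023]), (0.22, [0.485, -0.2014, 0.0753])]
holddown_shoe [(0.92, [0.494, -0.1587, 0.0932]), (0.25, [0.5442, 0.2811, -0.0031])]
label_reel [(0.84, [0.614, -0.1881, 0.0992])]
stop [(0.44, [0.48, -0.1981, 0.077])]
tray [(0.73, [0.5477, 0.2928, 0.0262]), (0.58, [0.5455, 0.2799, -0.0027])]
spare [(0.94, [0.6766, 0.3693, 0.0439])]
carton [(0.85, [0.7601, 0.1637, 0.0028])]
label_roll [(0.8, [0.4577, -0.419, 0.0009])]
top [[-0.012, 0.996, -0.09, 0.445], [-1.0, -0.012, 0.005, -0.037], [0.003, 0.09, 0.996, 1.459], [0.0, 0.0, 0.0, 1.0]]
bottle [(0.38, [0.5669, 0.3376, 0.026])]
bottle_base [(0.59, [0.528, 0.2488, 0.0246])]
bottle_cap [(0.81, [0.5685, 0.3359, 0.0264])]
jig [(0.76, [0.5074, -0.0966, -0.0017])]
holddown_shoe [(0.88, [0.4928, -0.1584, 0.087])]
label_reel [(0.9, [0.6115, -0.1881, 0.0987]), (0.32, [0.5458, 0.2912, 0.027])]
stop [(0.51, [0.4778, -0.194, 0.0727])]
tray [(0.93, [0.5434, 0.2894, 0.0008])]
spare [(0.71, [0.6761, 0.3739, 0.0446])]
carton [(0.81, [0.7574, 0.161, -0.0014]), (0.53, [0.6769, 0.3737, 0.0493])]
label_roll [(0.72, [0.4586, -0.4166, -0.0011])]
```

View pics/side0.png

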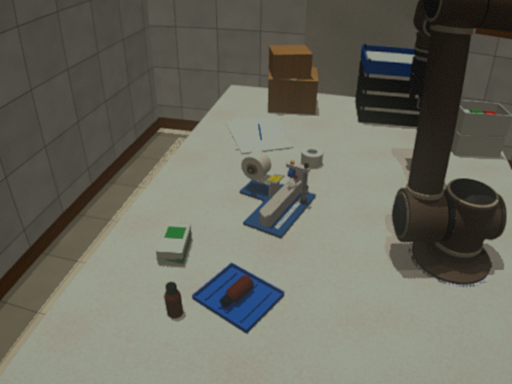

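View pics/top0.png

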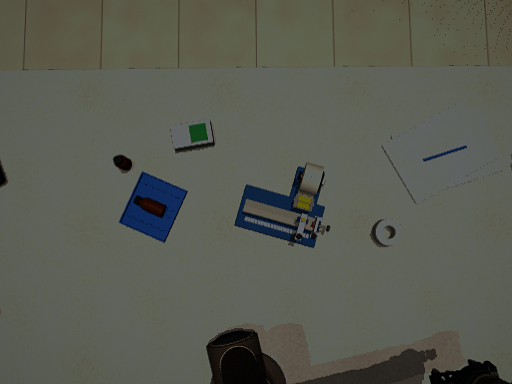

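The side view shows the bottle at about (238,292), with its cap to the lower left, and the jig at (285,200). The top view shows the bottle at (150,207) and the groove running from (245,208) to (315,228). Both agree with the network estimates. Next I'll overlay the fitted models to check the yaw.

```bash
cat >> h.py <<'E'
J=np.array([.5105,-.0975]); jy=np.deg2rad(73.5)
def jig(x,y,z):
    d=np.array([np.cos(jy),np.sin(jy)]); n=np.array([d[1],-d[0]]); return np.r_[J+n*x+d*y,z]
def tojig(p):
    d=np.array([np.cos(jy),np.sin(jy)]); n=np.array([d[1],-d[0]]); q=np.array(p)[:2]-J; return np.array([q@n,q@d])
E
python3 - <<'E'
from h import *
f=snap('top'); im=cv2.resize(f['frame'][:,:,::-1],None,fx=4,fy=4,interpolation=cv2.INTER_CUBIC)
im=np.clip(im.astype(float)*1.8,0,255).astype(np.uint8)
def L(P,c): cv2.polylines(im,[np.round(proj(f,np.array(P))*4+1.5).astype(int)],False,c,1)
for x in(-.016,.016): L([jig(x,-.11,.061),jig(x,.11,.061)],(0,0,255))
L([jig(-.016,.11,.061),jig(.016,.11,.061)],(0,0,255))
L([jig(-.03,-.062,.09),jig(.03,-.062,.09)],(255,0,255))
b,c=np.array([.528,.248,.026]),np.array([.5685,.3375,.026]);L([b,c],(0,255,0))
cv2.imwrite('pics/ov.png',im[640:1020,440:1360][:,40:40+800])
E
```

```text
(no output)
```

View pics/ov.png

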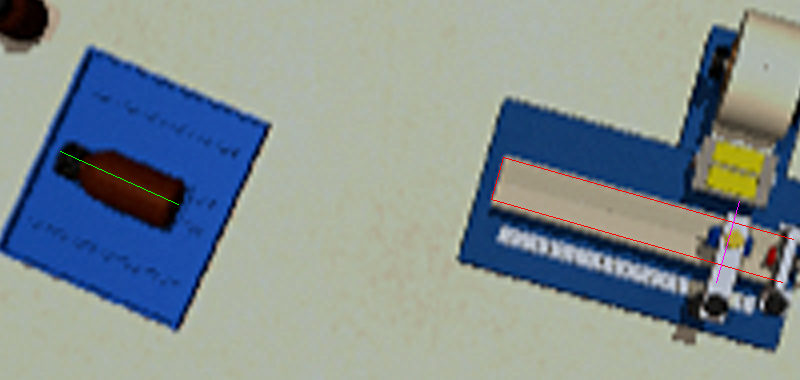

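```bash
python3 -m handwheel '[[[1,0,0,0,-5.3],[1,0,0,0,-5.3],[1,0,0,0,-5.3],[1,0,0,0,-5.3],[1,0,0,0,-5.3],[1,0,0,0,-5.3],[1,0,0,0,-5.3],[1,0,0,0,-5.3],[1,0,0,0,-5.3],[1,0,0,0,-5.3],[1,0,0,0,0]]]'
python3 -m handwheel '[[[1,2.9,0.22,0,0],[1,2.9,0.22,0,0],[1,2.9,0.22,0,0],[1,2.9,0.22,0,0],[1,2.9,0.22,0,0],[1,2.9,0.22,0,0],[1,2.9,0.22,0,0],[1,2.9,0.22,0,0],[1,2.9,0.22,0,0],[1,2.9,0.22,0,0],[1,2.9,0.22,0,0],[1,2.9,0.22,0,0],[1,2.9,0.22,0,0],[1,2.9,0.22,0,0],[1,2.9,0.22,0,0]]]'
python3 -m handwheel '[[[1,2.9,0.22,0,0],[1,2.9,0.22,0,0],[1,2.9,0.22,0,0],[1,2.9,0.22,0,0],[1,2.9,0.22,0,0],[1,2.9,0.22,0,0],[1,2.9,0.22,0,0],[1,2.9,0.22,0,0],[1,2.9,0.22,0,0],[1,2.9,0.22,0,0],[1,2.9,0.22,0,0],[1,2.9,0.22,0,0],[1,2.9,0.22,0,0],[1,2.9,0.22,0,0],[1,2.9,0.22,0,0],[1,0,0,0,0]]]'
cat >> h.py <<'E'
from scipy.spatial.transform import Rotation as R
def go(p,yaw):
    s=env.observe(); M=R.from_rotvec(s['ee_rot']).as_matrix(); y=np.degrees(np.arctan2(M[1,0],M[0,0]))
    print('t',round(s['time_s'],2),'pos',np.round(s['tool_pos'],4),'yaw',round(y,1),'turn',round(y-yaw,1),'F',np.round(s['force'],2),'open',np.round(s['opening'],4),'grip',np.round(s['grasp_force'],1))
    a=np.deg2rad(yaw); X=np.array([np.cos(a),np.sin(a),0]);Y=np.array([np.sin(a),-np.cos(a),0])
    d=np.array(p)-s['tool_pos']; print('cm after turn',np.round([d@X*100,d@Y*100,-d[2]*100],2),'q',np.round(s['qpos'],2))
E
python3 -c "
from h import *
go([.5405,.278,.036],66)"
```

```text
time_s: 2.17
tool_pos: [0.1175, -0.5116, 0.2358]
ee_rot: [-2.634, -1.713, -0.0]
force: [-0.2, 0.3, -0.2]
opening: 0.0854
grasp_force: 0.0
time_s: 3.42
tool_pos: [0.3254, -0.1266, 0.2361]
ee_rot: [2.638, 1.705, 0.001]
force: [-0.0, -0.3, 0.5]
opening: 0.0852
grasp_force: 0.0
time_s: 4.75
tool_pos: [0.5342, 0.2597, 0.2342]
ee_rot: [-2.635, -1.709, 0.0]
force: [-0.7, -0.4, -0.1]
opening: 0.0857
grasp_force: 0.0
t 4.75 pos [0.5342 0.2597 0.2342] yaw 66.0 turn -0.0 F [-0.75 -0.36 -0.09] open 0.0857 grip 0.0
cm after turn [ 1.93 -0.17 19.82] q [0.45 0.26 0.12 1.43 0.   2.44]
```

```bash
python3 -m handwheel '[[[1,1,-0.1,0,0],[1,0.9,-0.1,0,0],[1,0,0,2,0],[1,0,0,2.5,0],[1,0,0,2.5,0],[1,0,0,2.5,0],[1,0,0,2.5,0],[1,0,0,2,0],[1,0,0,1.5,0],[1,0,0,1.5,0],[1,0,0,1,0],[1,0,0,1,0],[1,0,0,0.8,0],[1,0,0,0,0]]]'
python3 -c "
from h import *
go([.5405,.278,.036],66)
f=snap('side'); im=f['frame'][230:350,170:330,::-1]
cv2.imwrite('pics/g.png',cv2.resize(im,None,fx=4,fy=4))"
```

```text
time_s: 5.92
tool_pos: [0.5378, 0.2735, 0.0364]
ee_rot: [-2.636, -1.709, 0.003]
force: [-1.3, 0.2, -0.6]
opening: 0.0852
grasp_force: 0.0
t 5.92 pos [0.5378 0.2735 0.0364] yaw 65.9 turn -0.1 F [-1.27  0.21 -0.6 ] open 0.0852 grip 0.0
cm after turn [0.52 0.07 0.04] q [ 0.47  0.34 -0.21  1.02  0.    2.46]
```

View pics/g.png

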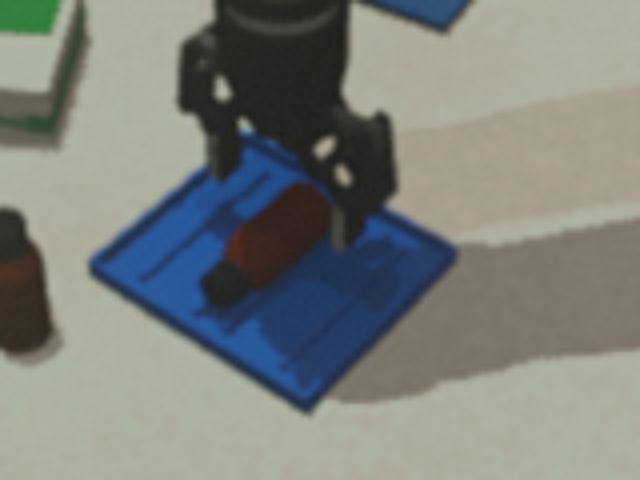

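The fingers straddle the body (at about (220,160) and (340,235) in the crop). I'll shift 5 mm along the axis and close.

```bash
python3 -m handwheel '[[[1,0.5,0.05,0,0],[1,0,0,0,0],[-0.1,0,0,0,0],[-0.3,0,0,0,0],[-0.5,0,0,0,0],[-1,0,0,0,0],[-1,0,0,0,0],[-1,0,0,0,0],[-1,0,0,0,0],[-1,0,0,0,0],[-1,0,0,0,0],[-1,0,0,0,0]]]'
python3 -m handwheel '[[[-1,0,0,-0.5,0],[-1,0,0,-1,0],[-1,0,0,-1.5,0],[-1,0,0,-2,0],[-1,0,0,-2,0],[-1,0,0,-2,0],[-1,0,0,-2,0],[-1,0,0,-2,0],[-1,0,0,-2,0],[-1,0,0,0,0],[-1,0,0,0,0]]]'
python3 - <<'E'
from h import *
go(jig(0,.020,.20),73.5)
for c in('side','top'):
    f=snap(c)
    for t in('bottle_base','bottle_cap','holddown_shoe','stop','jig','bottle'):print(c,t,lm(f,c,t))
im=snap('side')['frame'][190:310,170:330,::-1]
cv2.imwrite('pics/g2.png',cv2.resize(im,None,fx=4,fy=4))
E
```

```text
time_s: 6.97
tool_pos: [0.5407, 0.2786, 0.0384]
ee_rot: [-2.635, -1.709, -0.001]
force: [-4.0, -0.1, 6.0]
opening: 0.0305
grasp_force: 54.0
time_s: 7.88
tool_pos: [0.5417, 0.2786, 0.1892]
ee_rot: [2.635, 1.709, 0.004]
force: [0.2, -0.3, -1.7]
opening: 0.0302
grasp_force: 52.8
t 7.88 pos [0.5417 0.2786 0.1892] yaw 65.9 turn -7.6 F [ 0.23 -0.31 -1.66] open 0.0302 grip 52.8
cm after turn [-34.95   7.69  -1.08] q [ 0.48  0.29  0.06  1.34 -0.    2.47]
side bottle_base [(0.6, [0.531, 0.2472, 0.1792])]
side bottle_cap [(0.92, [0.5679, 0.3372, 0.1753]), (0.24, [0.4832, -0.1984, 0.0746])]
side holddown_shoe [(0.83, [0.4938, -0.1583, 0.0906])]
side stop [(0.41, [0.4847, -0.1982, 0.0758])]
side jig [(0.61, [0.5168, -0.1004, 0.0064])]
side bottle [(0.71, [0.5475, 0.2881, 0.1736])]
top bottle_base [(0.64, [0.5292, 0.2478, 0.1757])]
top bottle_cap [(0.64, [0.5285, 0.2438, 0.1769])]
top holddown_shoe []
top stop [(0.46, [0.4792, -0.1953, 0.0758])]
top jig [(0.86, [0.5047, -0.0987, -0.0008])]
top bottle []
```

View pics/g2.png

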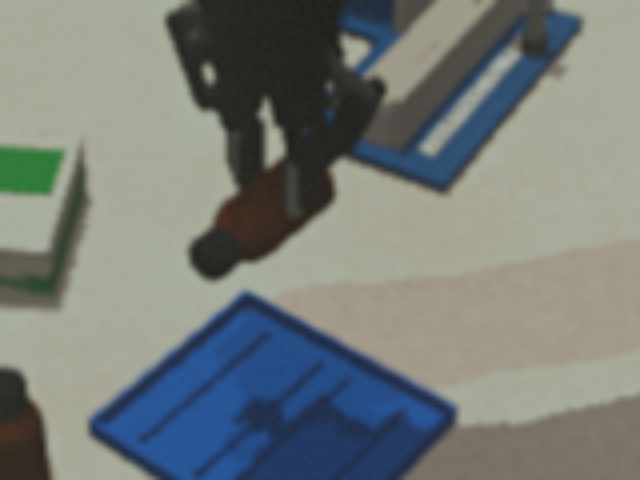

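The bottle is held level, with its axis 12.5 mm below the TCP. I'll carry it gently over the groove.

```bash
python3 -m handwheel '[[[-1,-0.5,0.1,0,-1.9],[-1,-1,0.2,0,-1.9],[-1,-1.5,0.3,0,-1.9],[-1,-1.8,0.4,0,-1.9],[-1,-2,0.45,0,0],[-1,-2,0.45,0,0],[-1,-2,0.45,0,0],[-1,-2,0.45,0,0],[-1,-2,0.45,0,0],[-1,-2,0.45,0,0],[-1,-2,0.45,0,0],[-1,-2,0.45,0,0],[-1,-2,0.45,0,0],[-1,-2,0.45,0,0],[-1,-2,0.45,0,0],[-1,-1.8,0.4,0,0],[-1,-1.5,0.3,0,0],[-1,-1,0.2,0,0],[-1,-0.5,0.1,0,0],[-1,0,0,0,0]]]'
python3 - <<'E'
from h import *
go(jig(0,.020,.088),73.5)
for c in('side','top'):
    f=snap(c)
    for t in('bottle_base','bottle_cap','holddown_shoe'):print(c,t,[(p,q,tojig(q).round(4)) for p,q in lm(f,c,t)])
E
```

```text
time_s: 10.3
tool_pos: [0.5147, -0.0446, 0.1879]
ee_rot: [2.518, 1.879, 0.0]
force: [-0.7, 0.1, -0.9]
opening: 0.0304
grasp_force: 52.8
t 10.3 pos [ 0.5147 -0.0446  0.1879] yaw 73.5 turn -0.0 F [-0.68  0.1  -0.9 ] open 0.0304 grip 52.8
cm after turn [-3.19  1.1   9.99] q [-0.09  0.11 -0.16  1.3   0.    1.77]
side bottle_base [(0.8, [0.5076, -0.0751, 0.1788], array([-0.0091,  0.0207]))]
side bottle_cap [(0.67, [0.5334, 0.0176, 0.1788], array([-0.0107,  0.1169]))]
side holddown_shoe [(0.57, [0.4964, -0.1595, 0.0926], array([ 0.0041, -0.0635]))]
top bottle_base []
top bottle_cap []
top holddown_shoe [(0.56, [0.4917, -0.1598, 0.0855], array([-0.0003, -0.0651])), (0.25, [0.4757, -0.1929, 0.0762], array([-0.0063, -0.1014]))]
```

```bash
python3 -m handwheel '[[[-1,-0.8,0.4,0,0],[-1,-1,0.5,0,0],[-1,-0.8,0.2,0,0],[-1,0,0,0.7,0],[-1,0,0,1.2,0],[-1,0,0,1.5,0],[-1,0,0,1.5,0],[-1,0,0,1.2,0],[-1,0,0,1,0],[-1,0,0,0.7,0],[-1,0,0,0.5,0],[-1,0,0,0,0]]]'
python3 - <<'E'
from h import *
go(jig(0,.025,.085),73.5)
for c in('side','top'):
    f=snap(c,c+'3')
    for t in('bottle_base','bottle_cap'):print(c,t,[(p,q,tojig(q).round(4)) for p,q in lm(f,c,t)])
a=cv2.resize(cv2.imread('pics/side3.png')[150:240,225:345],None,fx=4,fy=4)
b=cv2.resize(cv2.imread('pics/top3.png')[160:250,225:345],None,fx=3,fy=4)
cv2.imwrite('pics/p3.png',np.hstack([a,cv2.resize(b,(310,360))]))
E
```

```text
time_s: 11.7
tool_pos: [0.5174, -0.0721, 0.1038]
ee_rot: [-2.516, -1.88, 0.002]
force: [0.5, -0.8, -1.6]
opening: 0.0308
grasp_force: 52.8
t 11.7 pos [ 0.5174 -0.0721  0.1038] yaw 73.5 turn 0.0 F [ 0.45 -0.77 -1.58] open 0.0308 grip 52.8
cm after turn [-0.14  0.06  1.88] q [-0.14  0.16 -0.3   1.12  0.    1.72]
side bottle_base [(0.7, [0.5118, -0.1033, 0.0946], array([ 0.0029, -0.0052])), (0.26, [0.614, -0.1867, 0.0981], array([ 0.1246, -0.0561]))]
side bottle_cap [(0.61, [0.5372, -0.0124, 0.0922], array([0.0014, 0.0892]))]
top bottle_base []
top bottle_cap []
```

View pics/p3.png

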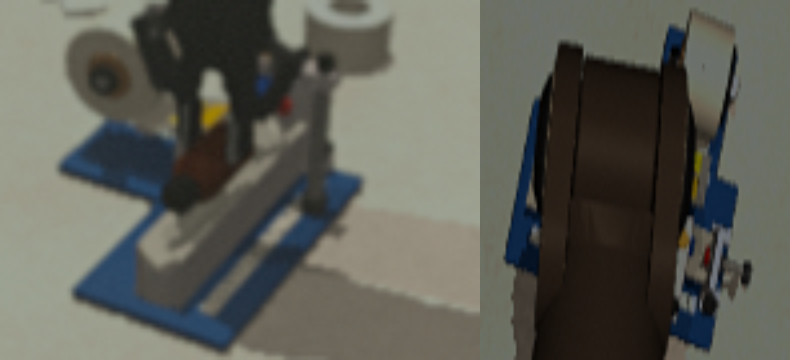

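The bottle sits above the groove with its cap (crop about (180,195)) towards the open end. Now I'll lower it and watch the force.

```bash
python3 -m handwheel '[[[-1,0,0,0.5,0],[-1,0,0,0.4,0],[-1,0,0,0.3,0],[-1,0,0,0.2,0],[-1,0,0,0,0],[-1,0,0,0,0]]]'; python3 -m handwheel '[[[-1,0,0,0.2,0],[-1,0,0,0.15,0],[-1,0,0,0,0]]]'
```

```text
time_s: 12.5
tool_pos: [0.5178, -0.072, 0.0906]
ee_rot: [-2.516, -1.88, 0.001]
force: [-0.7, 0.1, -2.0]
opening: 0.0305
grasp_force: 52.8
time_s: 12.75
tool_pos: [0.5178, -0.072, 0.087]
ee_rot: [-2.516, -1.88, 0.0]
force: [-0.2, -0.4, -1.7]
opening: 0.0304
grasp_force: 52.8
```

```bash
python3 -m handwheel '[[[-1,0,0,0.1,0],[-1,0,0,0.1,0],[-1,0,0,0,0]]]'; python3 -m handwheel '[[[-1,0,0,0.1,0],[-1,0,0,0,0]]]'
```

```text
time_s: 13.0
tool_pos: [0.5182, -0.0721, 0.0854]
ee_rot: [2.516, 1.88, 0.001]
force: [0.5, -1.0, -0.8]
opening: 0.0308
grasp_force: 52.9
time_s: 13.17
tool_pos: [0.5186, -0.0722, 0.0849]
ee_rot: [2.516, 1.88, 0.002]
force: [0.2, -0.4, 2.0]
opening: 0.0304
grasp_force: 54.2
```

```bash
python3 -m handwheel '[[[-0.28,0,0,0,0],[-0.2,0,0,0,0],[-0.1,0,0,0,0],[0,0,0,0,0],[0.2,0,0,0,0],[0.5,0,0,0,0],[0.7,0,0,0,0],[1,0,0,0,0],[1,0,0,0,0]]]'
python3 -m handwheel '[[[1,0,0,-0.5,0],[1,0,0,-1,0],[1,0,0,-2,0],[1,0,0,-2.5,0],[1,0,0,-2,0],[1,0,0,-1,0],[-1,2,0,0,0],[-1,2.5,0,0,0],[-1,3,0,0,0],[-1,2.5,0,0,0],[-1,1.5,0,0,0],[-1,0,0,0,0],[-1,0,0,0,0],[-1,0,0,0,0]]]'
python3 - <<'E'
from h import *
go(jig(0,.13,.085),73.5)
for c in('side','top'):
    f=snap(c,c+'4')
    for t in('bottle_base','bottle_cap','holddown_shoe','stop'):print(c,t,[(p,q,tojig(q).round(4)) for p,q in lm(f,c,t)])
a=cv2.resize(cv2.imread('pics/side4.png')[150:240,225:345],None,fx=4,fy=4)
b=cv2.resize(cv2.imread('pics/top4.png')[160:250,245:335],(310,310))
cv2.imwrite('pics/p4.png',np.hstack([a,cv2.copyMakeBorder(b,0,50,0,0,0)]))
E
```

```text
time_s: 13.92
tool_pos: [0.5179, -0.072, 0.0842]
ee_rot: [-2.516, -1.881, 0.0]
force: [0.1, 0.1, -0.0]
opening: 0.0853
grasp_force: 0.0
time_s: 15.08
tool_pos: [0.5503, 0.0378, 0.1743]
ee_rot: [2.517, 1.88, -0.001]
force: [-0.8, 0.6, 0.2]
opening: 0.0
grasp_force: 0.0
t 15.08 pos [0.5503 0.0378 0.1743] yaw 73.5 turn 0.0 F [-0.77  0.56  0.2 ] open 0.0 grip 0.0
cm after turn [-1.1   0.03  8.93] q [ 0.07  0.18 -0.11  1.28 -0.    1.93]
side bottle_base [(0.68, [0.6114, -0.1872, 0.0983], array([ 0.1222, -0.0573])), (0.6, [0.5105, -0.1079, 0.0752], array([ 0.003, -0.01 ]))]
side bottle_cap [(0.74, [0.5433, 0.2819, -0.0023], array([-0.0763,  0.3731])), (0.71, [0.5361, -0.0103, 0.0762], array([-0.0002,  0.0909]))]
side holddown_shoe []
side stop [(0.53, [0.4831, -0.1977, 0.0753], array([ 0.0022, -0.1039]))]
top bottle_base [(0.93, [0.5121, -0.104, 0.0732], array([ 0.0034, -0.0058]))]
top bottle_cap [(0.81, [0.5385, -0.0122, 0.0744], array([0.0026, 0.0897]))]
top holddown_shoe [(0.68, [0.4942, -0.1556, 0.0874], array([ 0.0009, -0.0603]))]
top stop [(0.47, [0.4786, -0.1971, 0.0762], array([-0.0023, -0.1046]))]
```

View pics/p4.png

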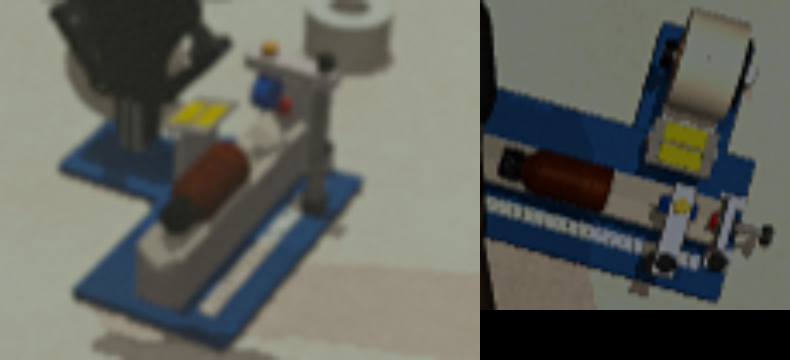

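The bottle lies in the groove with its base at jig y ≈ -6 mm and its cap end at ≈ +90 mm. I'll lower the shut fingers behind the cap and push.

```bash
python3 -m handwheel '[[[-1,0,0,1,0],[-1,0,0,2,0],[-1,0,0,2,0],[-1,0,0,1.5,0],[-1,0,0,1,0],[-1,0,0,0.6,0],[-1,0,0,0.4,0],[-1,-0.6,0,0,0],[-1,-1,0,0,0],[-1,-0.8,0,0,0],[-1,-0.4,0,0,0],[-1,-0.3,0,0,0],[-1,0,0,0,0]]]'
python3 -m handwheel '[[[-1,-0.3,0,0,0],[-1,-0.3,0,0,0],[-1,-0.3,0,0,0],[-1,-0.3,0,0,0],[-1,-0.3,0,0,0],[-1,-0.3,0,0,0],[-1,-0.3,0,0,0],[-1,-0.3,0,0,0],[-1,-0.3,0,0,0],[-1,-0.3,0,0,0]]]'
python3 - <<'E'
from h import *
go(jig(0,.06,.089),73.5); print(tojig(env.observe()['tool_pos']))
f=snap('side')
for t in('bottle_base','bottle_cap'):print(t,[(p,q,tojig(q).round(4)) for p,q in lm(f,'side',t)])
E
```

```text
time_s: 16.67
tool_pos: [0.5418, 0.0077, 0.0898]
ee_rot: [2.517, 1.879, 0.001]
force: [-0.5, 0.3, 0.4]
opening: -0.0
grasp_force: 0.0
time_s: 17.5
tool_pos: [0.5333, -0.0204, 0.0895]
ee_rot: [2.516, 1.881, 0.001]
force: [0.4, 1.2, 1.8]
opening: 0.0
grasp_force: 0.9
t 17.5 pos [ 0.5333 -0.0204  0.0895] yaw 73.5 turn 0.0 F [0.38 1.25 1.78] open 0.0 grip 0.9
cm after turn [-2.04  0.    0.05] q [-0.04  0.18 -0.3   1.09  0.    1.82]
[-6.37910855e-06  8.04249024e-02]
bottle_base [(0.5, [0.5141, -0.1078, 0.0715], array([ 0.0064, -0.0089])), (0.2, [0.483, -0.1962, 0.0768], array([ 0.0017, -0.1024]))]
bottle_cap [(0.59, [0.5349, -0.0093, 0.0738], array([-0.0017,  0.0915])), (0.43, [0.5241, -0.06, 0.0727], array([0.0024, 0.0398]))]
```

```bash
python3 -m handwheel '[[[-1,-0.2,0,0,0],[-1,-0.3,0,0,0],[-1,-0.3,0,0,0],[-1,-0.3,0,0,0],[-1,-0.2,0,0,0],[-1,0,0,0,0]]]'
python3 - <<'E'
from h import *
go(jig(0,.02,.089),73.5); print(tojig(env.observe()['tool_pos']))
f=snap('side','side5')
for t in('bottle_base','bottle_cap'):print(t,[(p,q,tojig(q).round(4)) for p,q in lm(f,'side',t)])
cv2.imwrite('pics/p5.png',cv2.resize(cv2.imread('pics/side5.png')[150:240,225:345],None,fx=5,fy=5))
E
```

```text
time_s: 18.15
tool_pos: [0.5299, -0.0329, 0.0899]
ee_rot: [2.516, 1.88, 0.002]
force: [0.5, 2.3, 5.4]
opening: -0.0
grasp_force: 2.5
t 18.15 pos [ 0.5299 -0.0329  0.0899] yaw 73.5 turn 0.0 F [0.51 2.29 5.39] open -0.0 grip 2.5
cm after turn [-4.75 -0.03  0.09] q [-0.06  0.18 -0.3   1.09  0.    1.8 ]
[0.00029316 0.06747553]
bottle_base [(0.58, [0.5142, -0.1068, 0.0745], array([ 0.0062, -0.0079]))]
bottle_cap [(0.51, [0.537, -0.0117, 0.0745], array([0.001 , 0.0898]))]
```

View pics/p5.png

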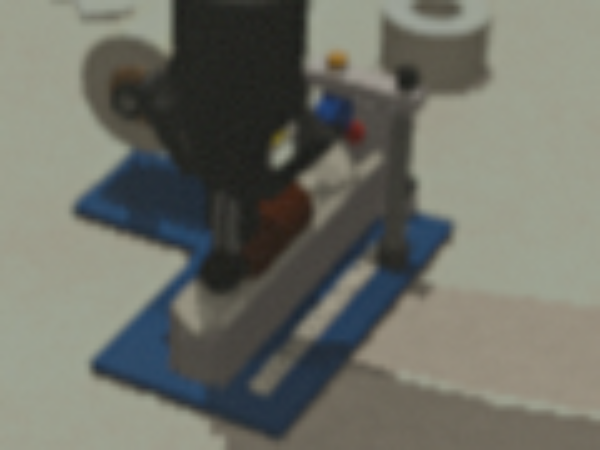

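The shut fingers rode up onto the cap: the fingers show at about (230,225), above and past the cap at (222,270). The tips are therefore about 20 mm higher than I assumed, which also explains the 30 mm grip chord. The bottle hasn't moved. I'll lift, back off and come in lower.

```bash
python3 -m handwheel '[[[-1,0,0,-0.5,0],[-1,0,0,-1,0],[-1,0,0,-1.5,0],[-1,1,0,0,0],[-1,2,0,0,0],[-1,2,0,0,0],[-1,1.5,0,0,0],[-1,1,0,0,0],[-1,0,0,0,0]]]'
python3 - <<'E'
from h import *
print(env.tip_extent, env.observe()['opening'])
go(jig(0,.141,.071),73.5); print(tojig(env.observe()['tool_pos']))
for c in('side','top'):
    f=snap(c,c+'6')
    for t in('bottle_base','bottle_cap'):print(t,[(p,q,tojig(q).round(4)) for p,q in lm(f,c,t)])
# tip height: mark expected tip at 5 and 25 mm ahead of TCP
f=snap('side'); p=np.array(env.observe()['tool_pos']); im=cv2.resize(f['frame'][110:260,210:360,::-1],None,fx=4,fy=4)
for k,c in((0,(0,255,0)),(.005,(0,255,255)),(.025,(0,0,255))):
    u=(proj(f,p-[0,0,k])[0]-[210,110])*4+1.5; cv2.line(im,tuple(int(v) for v in u-[40,0]),tuple(int(v) for v in u+[-8,0]),c,1)
cv2.imwrite('pics/p6.png',im)
E
```

```text
time_s: 19.05
tool_pos: [0.5511, 0.041, 0.1189]
ee_rot: [-2.514, -1.883, 0.0]
force: [0.2, -0.1, -0.1]
opening: 0.0003
grasp_force: 0.0
0.025 0.00027978561891860214
t 19.05 pos [0.5511 0.041  0.1189] yaw 73.7 turn 0.2 F [ 0.22 -0.13 -0.13] open 0.0003 grip 0.0
cm after turn [-0.33  0.04  4.79] q [ 0.07  0.2  -0.21  1.16  0.    1.93]
[-0.00039944  0.14431777]
bottle_base [(0.63, [0.5114, -0.1082, 0.0736], array([ 0.0039, -0.01  ])), (0.6, [0.6136, -0.1863, 0.0985], array([ 0.1241, -0.0559]))]
bottle_cap [(0.89, [0.5361, -0.0105, 0.0717], array([-0.0002,  0.0907])), (0.6, [0.5145, -0.0985, 0.0024], array([0.0041, 0.0002]))]
bottle_base [(0.72, [0.5101, -0.1033, 0.0746], array([ 0.0013, -0.0057]))]
bottle_cap [(0.63, [0.5368, -0.0145, 0.0761], array([0.0016, 0.0871])), (0.2, [0.4745, -0.1963, 0.0739], array([-0.0065, -0.105 ]))]
```

View pics/p6.png

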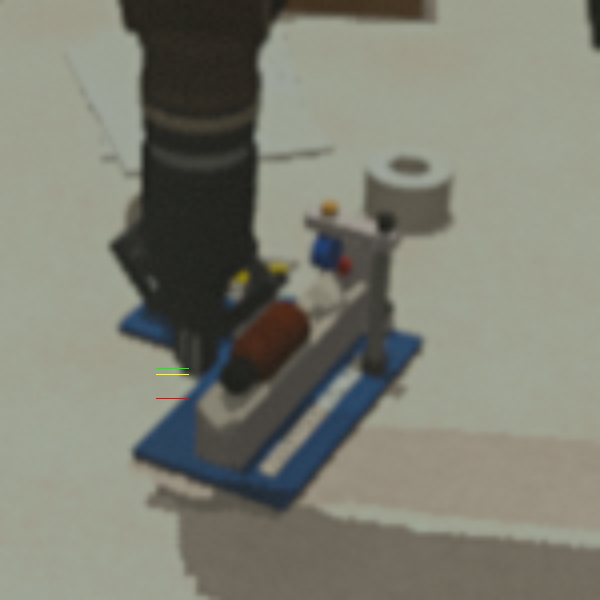

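The finger ends sit at the yellow line, 5 mm ahead of the TCP, so the shut tips are at TCP − 5 mm. I'll go to TCP z = 0.070.

```bash
python3 -m handwheel '[[[-1,0,0,1,0.2],[-1,0,0,1.3,0],[-1,0,0,1.2,0],[-1,0,0,0.8,0],[-1,0,0.04,0.4,0],[-1,0,0,0.2,0],[-1,-0.6,0,0,0],[-1,-0.8,0,0,0],[-1,-0.8,0,0,0],[-1,-0.6,0,0,0],[-1,-0.4,0,0,0],[-1,-0.3,0,0,0],[-1,0,0,0,0]]]'
python3 -m handwheel '[[[-1,-0.2,0,0,0],[-1,-0.2,0,0,0],[-1,-0.2,0,0,0],[-1,-0.2,0,0,0],[-1,-0.2,0,0,0],[-1,-0.2,0,0,0],[-1,-0.2,0,0,0],[-1,-0.2,0,0,0],[-1,-0.2,0,0,0],[-1,-0.2,0,0,0]]]'
python3 - <<'E'
from h import *
go(jig(0,.02,.070),73.5); print(tojig(env.observe()['tool_pos']))
f=snap('side','side7')
for t in('bottle_base','bottle_cap','bottle'):print(t,[(p,q,tojig(q).round(4)) for p,q in lm(f,'side',t)])
E
```

```text
time_s: 20.48
tool_pos: [0.5411, 0.0048, 0.0705]
ee_rot: [2.521, 1.875, 0.0]
force: [0.6, -0.7, -0.2]
opening: -0.0001
grasp_force: 0.0
time_s: 21.32
tool_pos: [0.5354, -0.0137, 0.0703]
ee_rot: [-2.52, -1.876, -0.0]
force: [0.0, 0.4, 0.2]
opening: -0.0002
grasp_force: 0.5
t 21.32 pos [ 0.5354 -0.0137  0.0703] yaw 73.3 turn -0.2 F [0.03 0.37 0.23] open -0.0002 grip 0.5
cm after turn [-6.74 -0.01  0.03] q [-0.03  0.2  -0.32  1.05  0.    1.84]
[7.78063151e-05 8.74301177e-02]
bottle_base [(0.56, [0.507, -0.1129, 0.0775], array([ 0.001 , -0.0158]))]
bottle_cap [(0.7, [0.5361, -0.0197, 0.0747], array([0.0024, 0.0819]))]
bottle [(0.63, [0.5193, -0.07, 0.0739], array([0.0006, 0.0289]))]
```

```bash
python3 -m handwheel '[[[-1,-0.2,0,0,-0.2],[-1,-0.2,0,0,0],[-1,-0.2,0,0,0],[-1,-0.2,0,0,0],[-1,-0.2,0,0,0],[-1,-0.2,0,0,0],[-1,-0.2,0,0,0],[-1,-0.2,0,0,0],[-1,-0.2,0,0,0],[-1,-0.2,0,0,0],[-1,-0.2,0,0,0],[-1,-0.2,0,0,0],[-1,-0.2,0,0,0],[-1,-0.1,0,0,0],[-1,-0.1,0,0,0]]]'
python3 -m handwheel '[[[-1,-0.1,0,0,0],[-1,-0.1,0,0,0],[-1,-0.1,0,0,0],[-1,-0.1,0,0,0],[-1,-0.1,0,0,0]]]'
python3 -m handwheel '[[[-1,-0.1,0,0,0],[-1,-0.1,0,0,0],[-1,-0.1,0,0,0],[-1,-0.1,0,0,0],[-1,-0.1,0,0,0]]]'
python3 -m handwheel '[[[-1,-0.1,0,0,0],[-1,-0.1,0,0,0],[-1,-0.1,0,0,0],[-1,-0.1,0,0,0],[-1,-0.1,0,0,0]]]'
python3 - <<'E'
from h import *
go(jig(0,.02,.070),73.5); print(tojig(env.observe()['tool_pos']))
for c in('side','top'):
    f=snap(c)
    for t in('bottle_base','bottle_cap','bottle','stop'):print(c,t,[(p,q,tojig(q).round(4)) for p,q in lm(f,c,t)])
E
```

```text
time_s: 22.77
tool_pos: [0.5274, -0.0406, 0.0703]
ee_rot: [-2.517, -1.88, 0.0]
force: [-0.0, 2.1, 0.2]
opening: 0.0002
grasp_force: 0.6
time_s: 23.18
tool_pos: [0.526, -0.0453, 0.0703]
ee_rot: [-2.516, -1.881, -0.0]
force: [-0.4, 1.1, 0.1]
opening: 0.0
grasp_force: 0.6
time_s: 23.6
tool_pos: [0.5246, -0.0501, 0.0703]
ee_rot: [-2.517, -1.88, -0.0]
force: [0.5, 1.2, -0.6]
opening: -0.0003
grasp_force: 0.6
time_s: 24.02
tool_pos: [0.5233, -0.0547, 0.0703]
ee_rot: [-2.516, -1.88, -0.001]
force: [-0.5, 3.3, 0.0]
opening: -0.0001
grasp_force: 1.8
t 24.02 pos [ 0.5233 -0.0547  0.0703] yaw 73.5 turn 0.0 F [-0.47  3.3   0.01] open -0.0001 grip 1.8
cm after turn [-2.47 -0.01  0.03] q [-0.1   0.18 -0.34  1.05  0.    1.75]
[7.61296283e-05 4.47125482e-02]
side bottle_base [(0.41, [0.4972, -0.1582, 0.0726], array([ 0.0045, -0.062 ]))]
side bottle_cap [(0.62, [0.5231, -0.0609, 0.0728], array([0.0017, 0.0387]))]
side bottle [(0.55, [0.509, -0.1128, 0.0721], array([ 0.0029, -0.0151]))]
side stop [(0.69, [0.4581, -0.4165, -0.0004], array([ 0.0404, -0.3207])), (0.44, [0.4799, -0.1975, 0.076], array([-0.0009, -0.1046]))]
top bottle_base [(0.46, [0.4958, -0.1581, 0.0749], array([ 0.0031, -0.0623]))]
top bottle_cap []
top bottle [(0.62, [0.5062, -0.109, 0.0739], array([-0.0009, -0.0122]))]
top stop [(0.52, [0.4798, -0.1957, 0.0734], array([-0.0015, -0.1029]))]
```

```bash
for i in 1; do python3 -m handwheel '[[[-1,-0.1,0,0,0],[-1,-0.1,0,0,0],[-1,-0.1,0,0,0],[-1,-0.1,0,0,0],[-1,-0.1,0,0,0]]]'; done
python3 -m handwheel '[[[-1,-0.1,0,0,0],[-1,-0.1,0,0,0],[-1,-0.1,0,0,0],[-1,-0.1,0,0,0],[-1,-0.1,0,0,0]]]'
python3 -m handwheel '[[[-1,-0.1,0,0,0],[-1,-0.1,0,0,0],[-1,-0.1,0,0,0],[-1,-0.1,0,0,0],[-1,-0.1,0,0,0]]]'
python3 -m handwheel '[[[-1,-0.1,0,0,0],[-1,-0.1,0,0,0],[-1,-0.1,0,0,0],[-1,-0.1,0,0,0],[-1,-0.1,0,0,0]]]'
python3 - <<'E'
from h import *
go(jig(0,.02,.070),73.5); print(tojig(env.observe()['tool_pos']))
for c in('side','top'):
    f=snap(c)
    for t in('bottle_base','bottle_cap','bottle'):print(c,t,[(p,q,tojig(q).round(4)) for p,q in lm(f,c,t)])
E
```

```text
time_s: 24.93
tool_pos: [0.5221, -0.0588, 0.0704]
ee_rot: [-2.515, -1.881, -0.003]
force: [1.8, 6.5, 0.1]
opening: -0.0003
grasp_force: 2.9
time_s: 25.35
tool_pos: [0.5207, -0.0638, 0.0705]
ee_rot: [-2.515, -1.881, -0.002]
force: [0.5, 5.6, 1.0]
opening: 0.0001
grasp_force: 2.7
time_s: 25.77
tool_pos: [0.5192, -0.0686, 0.0704]
ee_rot: [-2.515, -1.881, -0.002]
force: [1.2, 5.2, 0.1]
opening: -0.0004
grasp_force: 2.6
time_s: 26.18
tool_pos: [0.5178, -0.0734, 0.0704]
ee_rot: [-2.515, -1.881, -0.002]
force: [0.9, 6.1, 0.3]
opening: 0.0003
grasp_force: 2.6
t 26.18 pos [ 0.5178 -0.0734  0.0704] yaw 73.6 turn 0.1 F [0.88 6.11 0.28] open 0.0003 grip 2.6
cm after turn [-0.52 -0.01  0.04] q [-0.14  0.17 -0.35  1.05  0.    1.72]
[0.0001119 0.0251698]
side bottle_base [(0.52, [0.4922, -0.1764, 0.0736], array([ 0.0049, -0.0808])), (0.3, [0.5041, -0.1314, 0.073], array([ 0.0035, -0.0343]))]
side bottle_cap [(0.54, [0.5153, -0.0798, 0.074], array([-0.0004,  0.0183]))]
side bottle [(0.56, [0.5064, -0.129, 0.0719], array([ 0.005 , -0.0314]))]
top bottle_base []
top bottle_cap []
top bottle []
```

```bash
python3 -m handwheel '[[[-1,-0.05,0,0,0],[-1,-0.05,0,0,0],[-1,-0.05,0,0,0],[-1,-0.05,0,0,0]]]'
python3 -m handwheel '[[[-1,-0.05,0,0,0],[-1,-0.05,0,0,0]]]'
python3 -m handwheel '[[[-1,-0.05,0,0,0],[-1,-0.05,0,0,0]]]'
python3 -m handwheel '[[[-1,-0.05,0,0,0],[-1,-0.05,0,0,0]]]'
```

```text
time_s: 26.92
tool_pos: [0.5171, -0.0756, 0.0703]
ee_rot: [-2.516, -1.881, -0.001]
force: [1.1, 4.7, -0.2]
opening: 0.0
grasp_force: 2.6
time_s: 27.08
tool_pos: [0.5168, -0.0766, 0.0703]
ee_rot: [-2.516, -1.881, -0.001]
force: [1.0, 5.9, 0.2]
opening: -0.0
grasp_force: 2.6
time_s: 27.25
tool_pos: [0.5165, -0.0775, 0.0703]
ee_rot: [-2.516, -1.881, -0.001]
force: [0.8, 5.0, 0.6]
opening: -0.0003
grasp_force: 2.6
time_s: 27.42
tool_pos: [0.5163, -0.0785, 0.0703]
ee_rot: [-2.516, -1.881, -0.001]
force: [0.0, 4.6, -0.3]
opening: -0.0001
grasp_force: 2.6
```

```bash
python3 -m handwheel '[[[-1,-0.04,0,0,0],[-1,-0.04,0,0,0],[-1,-0.04,0,0,0]]]'
```

```text
time_s: 27.67
tool_pos: [0.5159, -0.0797, 0.0703]
ee_rot: [-2.516, -1.881, -0.001]
force: [0.9, 5.1, 1.2]
opening: 0.0
grasp_force: 2.6
```

```bash
python3 - <<'E'
from h import *
for c in('side','top'):
    for i in range(2):
        f=snap(c)
        for t in('bottle_base','bottle_cap','stop'):print(c,t,[(p,q,tojig(q).round(4)) for p,q in lm(f,c,t)])
cv2.imwrite('pics/p7.png',cv2.resize(snap('side')['frame'][150:225,255:330,::-1],None,fx=7,fy=7,interpolation=cv2.INTER_CUBIC))
E
```

```text
side bottle_base [(0.22, [0.5134, -0.0893, 0.0758], array([0.0005, 0.0087])), (0.16, [0.6794, 0.3693, 0.0435], array([0.0294, 0.4955]))]
side bottle_cap [(0.44, [0.5152, -0.0876, 0.0732], array([0.0017, 0.0108]))]
side stop [(0.54, [0.484, -0.2001, 0.0789], array([ 0.0037, -0.1059]))]
side bottle_base [(0.4, [0.4884, -0.1817, 0.0747], array([ 0.0027, -0.087 ]))]
side bottle_cap [(0.44, [0.5142, -0.0906, 0.0762], array([0.0016, 0.0077]))]
side stop [(0.53, [0.4865, -0.1995, 0.0729], array([ 0.006 , -0.1046]))]
top bottle_base [(0.63, [0.5393, 0.29, -0.0027], array([-0.0824,  0.3797])), (0.49, [0.4889, -0.1801, 0.0746], array([ 0.0027, -0.0853]))]
top bottle_cap []
top stop [(0.76, [0.4772, -0.1939, 0.0733], array([-0.0045, -0.1019]))]
top bottle_base [(0.55, [0.4863, -0.1781, 0.0732], array([-0.0003, -0.0842]))]
top bottle_cap []
top stop [(0.63, [0.4783, -0.1921, 0.0729], array([-0.004 , -0.0998]))]
```

View pics/p7.png

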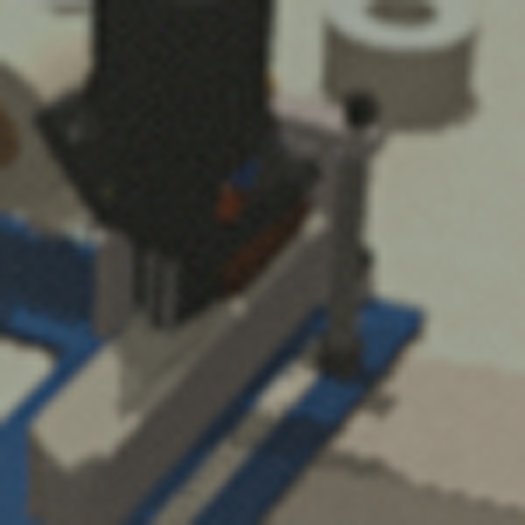

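The fingers (about (160,290)) are behind the bottle, and its body is under the shoe at about (260,250), still in the groove. The tip is hidden from view, so I'll feel for it in steps of about 1.2 mm.

```bash
python3 -m handwheel '[[[-1,-0.04,0,0,0],[-1,-0.04,0,0,0],[-1,-0.04,0,0,0]]]'
```

```text
time_s: 28.77
tool_pos: [0.5155, -0.0809, 0.0703]
ee_rot: [-2.516, -1.881, -0.0]
force: [0.6, 5.3, -0.1]
opening: 0.0003
grasp_force: 2.6
```

```bash
python3 -m handwheel '[[[-1,-0.04,0,0,0],[-1,-0.04,0,0,0]]]'
```

```text
time_s: 28.93
tool_pos: [0.5153, -0.0817, 0.0703]
ee_rot: [-2.516, -1.881, -0.0]
force: [0.7, 6.1, 0.3]
opening: -0.0
grasp_force: 2.6
```

```bash
python3 -m handwheel '[[[-1,-0.04,0,0,0],[-1,-0.04,0,0,0],[-1,-0.04,0,0,0]]]'
```

```text
time_s: 29.18
tool_pos: [0.5149, -0.0828, 0.0703]
ee_rot: [-2.516, -1.881, -0.0]
force: [0.5, 5.0, 0.8]
opening: 0.0003
grasp_force: 2.5
```

```bash
python3 -m handwheel '[[[-1,-0.04,0,0,0],[-1,-0.04,0,0,0],[-1,-0.04,0,0,0]]]'
```

```text
time_s: 29.43
tool_pos: [0.5146, -0.084, 0.0703]
ee_rot: [-2.516, -1.881, -0.0]
force: [1.4, 4.2, 1.0]
opening: -0.0001
grasp_force: 2.5
```

```bash
python3 -m handwheel '[[[-1,-0.04,0,0,0],[-1,-0.04,0,0,0],[-1,-0.04,0,0,0]]]'
```

```text
time_s: 29.68
tool_pos: [0.5143, -0.0851, 0.0703]
ee_rot: [-2.516, -1.881, -0.0]
force: [0.8, 4.9, 0.4]
opening: -0.0001
grasp_force: 2.5
```

```bash
python3 -m handwheel '[[[-1,-0.04,0,0,0],[-1,-0.04,0,0,0],[-1,-0.04,0,0,0]]]'
```

```text
time_s: 29.93
tool_pos: [0.5139, -0.0863, 0.0703]
ee_rot: [-2.516, -1.881, -0.0]
force: [1.5, 4.7, 0.3]
opening: 0.0001
grasp_force: 2.5
```

```bash
python3 -m handwheel '[[[-1,-0.04,0,0,0],[-1,-0.04,0,0,0],[-1,-0.04,0,0,0]]]'
```

```text
time_s: 30.18
tool_pos: [0.5136, -0.0875, 0.0703]
ee_rot: [-2.516, -1.881, -0.0]
force: [1.3, 5.1, 0.4]
opening: -0.0001
grasp_force: 2.5
```

```bash
python3 -m handwheel '[[[-1,-0.04,0,0,0],[-1,-0.04,0,0,0],[-1,-0.04,0,0,0]]]'
```

```text
time_s: 30.43
tool_pos: [0.5132, -0.0886, 0.0703]
ee_rot: [-2.516, -1.881, -0.0]
force: [0.6, 5.6, 0.4]
opening: -0.0002
grasp_force: 2.5
```

```bash
python3 -m handwheel '[[[-1,-0.04,0,0,0],[-1,-0.04,0,0,0],[-1,-0.04,0,0,0]]]'
```

```text
time_s: 30.68
tool_pos: [0.513, -0.0892, 0.0703]
ee_rot: [-2.515, -1.88, -0.002]
force: [3.1, 7.9, -0.4]
opening: 0.0001
grasp_force: 4.4
```

Contact: the tool lagged and the force is rising. I'll press a little more and hold.

```bash
python3 -m handwheel '[[[-1,-0.02,0,0,0],[-1,0,0,0,0],[-1,0,0,0,0],[-1,0,0,0,0]]]'
```

```text
time_s: 31.02
tool_pos: [0.5131, -0.0891, 0.0703]
ee_rot: [-2.515, -1.881, -0.003]
force: [1.7, 8.1, 0.5]
opening: 0.0002
grasp_force: 4.1
```

```bash
python3 -m handwheel '[[[-1,-0.03,0,0,0],[-1,-0.03,0,0,0],[-1,0,0,0,0],[-1,0,0,0,0],[-1,0,0,0,0]]]'
```

```text
time_s: 31.43
tool_pos: [0.5131, -0.0891, 0.0703]
ee_rot: [-2.514, -1.881, -0.004]
force: [2.4, 9.7, 1.6]
opening: -0.0002
grasp_force: 5.2
```

```bash
python3 -m handwheel '[[[-1,-0.03,0,0,0],[-1,-0.03,0,0,0],[-1,0,0,0,0],[-1,0,0,0,0],[-1,0,0,0,0]]]'
```

```text
time_s: 31.85
tool_pos: [0.5131, -0.0892, 0.0704]
ee_rot: [-2.513, -1.88, -0.006]
force: [2.9, 12.4, -0.0]
opening: 0.0002
grasp_force: 6.3
```

Net about 7 N on the stop, held. Now I'll back away slowly, raise the arm and check.

```bash
python3 -m handwheel '[[[-1,0,0,0,0],[-1,0.05,0,0,0],[-1,0.05,0,0,0],[-1,0.1,0,0,0],[-1,0.2,0,0,0],[-1,0.5,0,0,0],[-1,1,0,0,0],[-1,2,0,0,0],[-1,2,0,0,0],[-1,2,0,0,0],[-1,2,0,0,0],[-1,1,0,0,0],[-1,0,0,-1,0],[-1,0,0,-2,0],[-1,0,0,-3,0],[-1,2,0,-3,0],[-1,3,0,-2,0],[-1,3,0,0,0],[-1,2,0,0,0],[-1,0,0,0,0]]]'
python3 - <<'E'
from h import *
for c in('side','top'):
    f=snap(c,c+'9')
    for t in('bottle_base','bottle_cap','bottle','stop','spare','carton','label_roll'):print(c,t,[(p,q,tojig(q).round(4)) for p,q in lm(f,c,t)])
a=cv2.resize(cv2.imread('pics/side9.png')[150:230,245:325],(400,400))
b=cv2.resize(cv2.imread('pics/top9.png')[175:255,255:335],(400,400))
cv2.imwrite('pics/p9.png',np.hstack([a,b]))
E
```

```text
time_s: 33.52
tool_pos: [0.5727, 0.1113, 0.1813]
ee_rot: [2.514, 1.883, 0.003]
force: [-0.1, -1.0, -0.7]
opening: -0.0001
grasp_force: 0.0
side bottle_base [(0.61, [0.4878, -0.1908, 0.0766], array([ 0.0047, -0.0959]))]
side bottle_cap [(0.71, [0.5114, -0.0968, 0.0728], array([0.0007, 0.0009])), (0.58, [0.4846, -0.1913, 0.0754], array([ 0.0018, -0.0973]))]
side bottle [(0.53, [0.4997, -0.1457, 0.0723], array([ 0.0033, -0.0493])), (0.43, [0.5137, -0.1001, 0.0013], array([ 0.0038, -0.0016]))]
side stop [(0.57, [0.4824, -0.1983, 0.0772], array([ 0.0017, -0.1046])), (0.32, [0.5126, -0.0985, 0.0014], array([ 0.0023, -0.0004]))]
side spare [(0.64, [0.6781, 0.3669, 0.0452], array([0.0288, 0.4929]))]
side carton [(0.62, [0.7579, 0.1625, 0.0017], array([0.1634, 0.3196]))]
side label_roll [(0.73, [0.4609, -0.4175, 0.0014], array([ 0.0433, -0.3209])), (0.3, [0.4861, -0.1916, 0.0735], array([ 0.0033, -0.0972]))]
top bottle_base [(0.79, [0.4863, -0.1894, 0.0733], array([ 0.0029, -0.095 ]))]
top bottle_cap [(0.62, [0.5126, -0.0996, 0.0756], array([ 0.0026, -0.0014]))]
top bottle [(0.65, [0.4935, -0.1426, 0.0731], array([-0.0035, -0.0481]))]
top stop [(0.57, [0.478, -0.1944, 0.0756], array([-0.0036, -0.1021])), (0.52, [0.6082, -0.1864, 0.0963], array([ 0.1189, -0.0575]))]
top spare [(0.74, [0.6742, 0.3751, 0.0495], array([0.0227, 0.4996])), (0.27, [0.7555, 0.1641, -0.0014], array([0.1606, 0.3204]))]
top carton [(0.69, [0.7568, 0.1653, 0.0017], array([0.1615, 0.3219]))]
top label_roll [(0.74, [0.4611, -0.4143, -0.0014], array([ 0.0426, -0.3178]))]
```

View pics/p9.png

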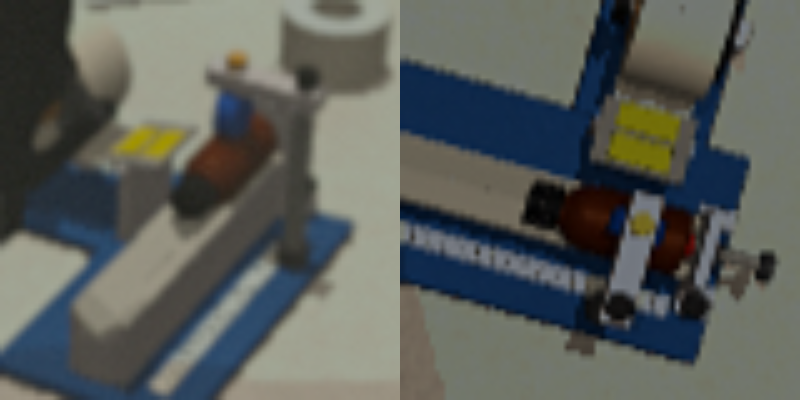

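The bottle lies in the groove under the shoe with its base against the red tip (right half, about (692,245)). The fingers are clear and the other objects are where they were.

```bash
python3 -c "
from rig import env
print(env.hand_in())"
```

```text
the job is handed in; nothing more can be done
None
```

The job is handed in. The last picture shows the bottle lying in the groove under the hold-down with its base against the stop tip, after I pressed it on at about 7 N. The fingers are clear and nothing else on the desk has visibly moved. The hand-in returned no verdict.

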